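# Gauge a castor axle on a go/no-go gap gauge and fit it

## Task

Check the new axle for the delivery cart's castor and fit it: take the thick pin out of the rack, push its shank upright through the go gap of the bench gauge and on until the no-go gap stops it, bearing gently on both no-go jaws for half a second without ever forcing it. Then draw it back out and stand it fully home in the castor's axle bore, collar down on the fork, and let go. Leave everything else as it stands.

Things in the scene. Friction and masses are not known exactly. Their poses are not given: they have to be found in the camera images.
- axle_head (a point): centre of the grip head of the thick axle pin, on its axis (z up). Round pin, 98 mm long, about 160 g. From the bottom: shank 20 mm in diameter, 56 mm long (last 6 mm taper to a 14 mm nose); collar 36 mm in diameter, 4 mm high; head 30 mm in diameter, 38 mm high. This point: 79 mm above the nose tip, 19 above the collar's top, 23 above its underside
- axle_shank (a point): point on the axis of the thick pin, in its shank, 41 mm above the nose tip and 38 mm below axle_head. While gauging it should be level with the gauge's jaws (z = 75 mm, within 10 mm), the pin upright. The pin hangs by its collar in any one of the rack's three holes; the two other pins are visibly thinner
- pin_rack: pin rack, fixed: steel plate 80 (x) x 216 (y) x 8 mm on two wooden boards, top face 75 mm above the counter; three holes of 22.5 mm at x = 0 and y = -66, 0, +66 mm. Origin on the counter under the middle hole. Pins hang upright, the thick one up to 1 mm and thin ones up to 5 mm off the hole's centre
- gauge_stand: bench gap gauge, fixed. Origin on the counter under nogo_mouth; +x is the way a pin is pushed in, the opening faces -x. On the stand: a level grey C-frame 14 mm thick with steel jaws 16 mm thick, tops at 83 mm, nothing over 90 mm. It floats sideways (y) on two rods, at the start up to 6 mm off centre, NOT measured; it slides with about 1 N. The base plate below is 14 mm high
- go_mouth (a point): entry of the go gap, nominal, at jaw height (75 mm), 46 mm before nogo_mouth along the stand's x. Go gap 21.6 mm wide, 16 mm long. Before it two lead-in horns, 28 degrees to the push each side, 44 mm apart at their tips 21 mm ahead. A pin pushed gently on a horn draws the floating frame into line with itself (1 to 4 N of push); the frame stays there
- nogo_mouth (a point): entry of the no-go gap, nominal, at jaw height; gap 17 mm wide, 18 mm long. Between the gaps a wider pocket 30 mm long. A 20 mm pin stops with its axis about 5 mm before this mouth; bear on it with about 3 to 8 N. The frame is clamped along a slot of the stand: both gaps really lie up to 20 mm nearer or farther along the stand's x than these points, NOT measured: go by feel
- bore_mouth (a point): castor on its side on a wooden block, fixed: centre of the axle bore in the top face of the upper fork cheek, 74 mm above the counter, z up. Bore 22.5 mm through this cheek (6 mm) and again in the lower one, wider between, free below, over 56 mm deep. Cheek 44 mm wide; mounting plate 83 mm high upright at x = 68 mm from here. Pin home: axle_head 23 mm above this point
- thin_pin1: thinner pin hanging in the rack: shank 13 mm, collar 36 mm in diameter, head 20 mm in diameter and 24 mm high, 84 mm long; origin at its nose tip. Leave it hanging
- thin_pin2: the other thinner pin, the same in all. Leave it hanging
- tape_measure: round tape measure, 52x58x15 mm, lying on the counter; bystander
- spool: thread spool, 30x30x55 mm, standing; bystander
- masking_tape: roll of masking tape, 98x96x25 mm, lying; bystander
- button_tin: round button tin, 70x70x46 mm; bystander
- pen_pot: pot of pens, 80x84x147 mm; bystander
- tape_dispenser: tape dispenser, 145x52x95 mm; bystander
- stapler: desk stapler, 155x36x50 mm; bystander

How it is judged (in metres and radians):
On the way, in this order (a step that is already met when the one before it is completed fails the run):
1. the shank of the thick pin stands upright between the two go jaws (horizontal distance between axle_shank and gauge_head_c0 below 0.0225 m and horizontal distance between axle_shank and gauge_head_c2 below 0.0225 m and angle between axle_shank's own z axis and vertical below 0.12 rad and height (world z) of axle_shank between 0.064 and 0.088 m), for 0.05 s.
2. beyond the go gap, the shank bears on both no-go jaws, upright (at least 0.3 N on each) (contact force between axle and gauge_head_c4 above 0.3 N and contact force between axle and gauge_head_c5 above 0.3 N and horizontal distance between axle_shank and gauge_head_c4 below 0.0265 m and horizontal distance between axle_shank and gauge_head_c5 below 0.0265 m and angle between axle_shank's own z axis and vertical below 0.12 rad and height (world z) of axle_shank between 0.064 and 0.088 m), for 0.3 s.
At the end, for the whole second after the job is handed in: The thick pin stands in the castor's bore: its axis within 3 mm of the bore's, tilted under 0.06 rad, axle_head 20 to 25 mm above the bore mouth (collar down on the fork; 23 nominal), released and at rest (horizontal distance between axle_head and bore_mouth below 0.003 m and z of axle_head in the frame of bore_mouth between 0.02 and 0.025 m and angle between axle_head's own z axis and vertical below 0.06 rad and contact force between axle and the fingers below 0.1 N and linear speed of axle below 0.01 m/s); the robot touches nothing.
It fails at once if the pin is forced: more than 10 N on any jaw of the gauge (contact force between axle and gauge_head_c0 above 10 N or contact force between axle and gauge_head_c2 above 10 N or contact force between axle and gauge_head_c4 above 10 N or contact force between axle and gauge_head_c5 above 10 N or contact force between axle and gauge_head_c1 above 10 N or contact force between axle and gauge_head_c3 above 10 N).
It fails at once if the gripper's fingers press on the jaws of the gauge (contact force between the fingers and gauge_head_c0 above 3 N or contact force between the fingers and gauge_head_c2 above 3 N or contact force between the fingers and gauge_head_c4 above 3 N or contact force between the fingers and gauge_head_c5 above 3 N or contact force between the fingers and gauge_head_c1 above 3 N or contact force between the fingers and gauge_head_c3 above 3 N).
It fails at once if another pin or a bystander is moved by more than 15 mm (distance of any of thin_pin1, thin_pin2, tape_measure, spool, masking_tape, button_tin, pen_pot, tape_dispenser, stapler from where it was at the start of the episode above 0.015 m).
It also fails if it takes over 64 s, if anything falls off the work surface, if the arm or the gripper's body presses on something with over 40 N, if the wrist force passes 120 N, or if a joint passes its speed limit or range.

## Robot

A 7-joint arm with a two-finger parallel gripper is mounted at the origin on a cart in front of the work surface, level with it; the furniture and walls round the work are solid. World frame = base frame: x ahead of the robot, y to its left, z up, the work surface at z = 0. Lengths are in m, angles in degrees, forces in N, time in s.
With the tool pointing down it reaches from about 0.425 to 0.875 m from the base axis. Payload 4.7 kg.
Tool frame: the origin (TCP) lies on the centre line of the jaws, within the pads' length; the fingertips stand 14 mm ahead of it and the grasp point (between the pads) lies 5 mm behind it; z points along the fingers, y is the line along which they close (so a half turn about z gives the same grasp; the last joint's range is limited). The gripper opens to 85 mm and grips with 20 to 120 N. Pads are 22 mm wide; open, the fingers measure 114 mm over their backs; the gripper's body (76 mm by 85 mm) begins 54 mm behind the grasp point. The pads swing forward as they close: fully open they stand 13 mm farther back than shut.
Start: joints at [0.808, 18.392, -4.016, 83.108, 1.295, 78.541, -3.26], TCP at [0.65, -0, 0.245] pointing down, gripper open.
Joint ranges: [-163.93, 163.93], [-17.29, 119.83], [-79.2, 71.16], [3.27, 140.29], [-89.18, 269.18], [5.43, 117.66], [-154.24, 154.24]. Speed limits (degrees/s): [147.25, 147.25, 180, 180, 180, 180, 180].

## Interface

Orientations are given as a 3x3 rotation matrix whose columns are the frame's x, y, z axes.
In Python, from workcell import manip, cams, current_clock, current_joints, current_joint_velocities, current_tau, current_position, current_ee_rot, current_wrist_force, current_ft_torque, current_width, current_grasp_force gives the robot as it stands. Calls block until the motion is done:
- manip.move_ptp(position, orientation): joint-space move of the TCP to a pose.
- manip.servo_line(position, frame=None, vel=0.15, stop_force=None): straight line of the TCP; frame=None keeps the orientation; vel is the mean speed in m/s. With stop_force (N) it stops when the force on the tool has changed by that much, and returns True; else False.
- manip.goto_joints(angles): joint-space move.
- manip.open_jaws() and manip.grab(newtons=None): open the fingers fully, or close them until they stop; newtons is the grip in N (None keeps the last).
- manip.pause(seconds).
- manip.inverse_kinematics(position, orientation): joint angles nearest the present ones, or None.
- cams.camera(name): name is "scene" or "side" or "wrist"; returns the picture (384x512x3 uint8, red, green, blue); there is no depth.
- cams.camera_model(name): a dict with "fx", "fy", "cx", "cy" (pixels), "k1" (the pictures are not rectified: a ray, as slopes to the right and down, at radius r is drawn at 1 + k1 r^2 times it, then the intrinsics apply), "R" (3x3) and "t" (3): a world point X has camera coordinates R X + t. Camera axes: x right, y down, z forward; pixel columns grow to the right and rows downward; lengths in m; the calibration is good to about 2 mm. A picture is of the moment at which its call begins: read the wrist's pose just before it. camera_model takes no time and is no camera call; for the wrist camera it gives the pose at the moment of the call.
A pose or a line that the arm cannot do raises manip.MotionError and nothing moves.
- manip.hand_in(): hands the job in; it is judged then, once.
Readings, each from a call of its own:
- current_clock(): time.
- current_joints(): joint angles.
- current_joint_velocities(): joint speeds.
- current_tau(): joint torques, N m.
- current_position(): TCP position.
- current_ee_rot(): TCP orientation.
- current_wrist_force(): force on the tool from outside, world axes, zero at the start.
- current_ft_torque(): the same for the moment, N m.
- current_width(): opening from 0.0 (shut) to 1.0 (fully open).
- current_grasp_force(): force on a finger pad.
Only numpy, scipy, OpenCV 4.12 (cv2) and the standard library are available. Lean on these libraries where they do the work, as an engineer would, in place of code of your own. Each camera call takes 0.05 s, during which the arm holds its last target. There are 200 camera calls.

## Working session

There is one attempt and no reset: what is moved stays moved. The work goes in short steps, each a Python script; the robot and the scene stay as the last script left them, time stands still between calls to the robot, and variables do not carry over. Pictures are saved under pics/ and viewed, at most 10 in all, crops included, and the job is handed in when it is done.

```bash
ls; mkdir -p pics; python3 - <<'E'
from workcell import *
import cv2,numpy as np
print(current_clock(),current_position(),current_wrist_force())
for n in ("scene","side","wrist"):
    m=cams.camera_model(n); im=cams.camera(n)
    cv2.imwrite(f"pics/{n}0.png",im[:,:,::-1]); np.save(f"pics/{n}0.npy",im)
    print(n,{k:np.round(v,4).tolist() for k,v in m.items()})
E
```

```text
pics
0.0 [ 6.49486953e-01 -4.67506868e-05  2.44189299e-01] [-1.14190351  0.44488527  0.073308  ]
scene {'fx': 499.2311, 'fy': 499.2311, 'cx': 259.2399, 'cy': 192.1397, 'k1': 0.0388, 'R': [[-0.784, -0.6204, 0.0211], [-0.262, 0.2999, -0.9173], [0.5627, -0.7247, -0.3977]], 't': [0.4695, 0.2504, 1.3113]}
side {'fx': 461.297, 'fy': 461.297, 'cx': 252.3262, 'cy': 195.4111, 'k1': -0.1104, 'R': [[-0.8976, -0.4409, 0.0025], [-0.2464, 0.4968, -0.8321], [0.3656, -0.7475, -0.5546]], 't': [0.5445, 0.2265, 1.6241]}
wrist {'fx': 282.8206, 'fy': 282.8206, 'cx': 258.9996, 'cy': 193.3054, 'k1': -0.0055, 'R': [[1.0, -0.0003, -0.0015], [0.0002, -0.9599, 0.2803], [-0.0015, -0.2803, -0.9599]], 't': [-0.6492, -0.036, 0.3788]}
```

View pics/scene0.png

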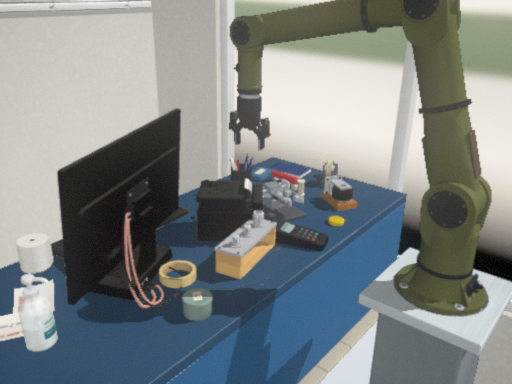

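View pics/wrist0.png

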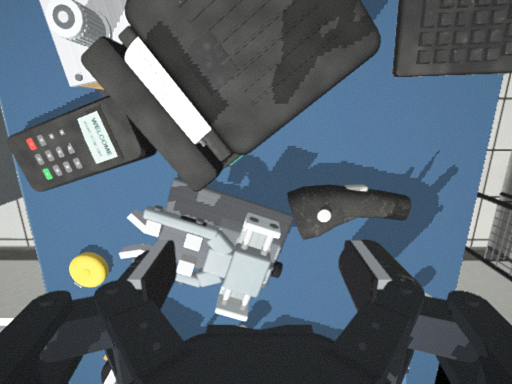

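View pics/side0.png

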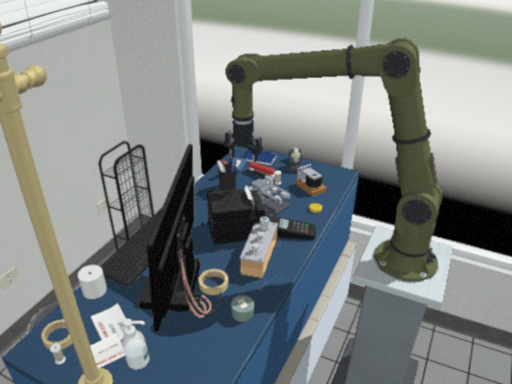

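The scene view shows the rack at about (247,245) with its pins at (234,241), (246,230) and (259,216), the castor at (341,192) and the gauge at about (283,192). The wrist view shows the gauge C-frame around (215,250), its opening towards the lower-left.

```bash
cat > h.py <<'E'
from workcell import *
import cv2,numpy as np
def ray(m,uv):
    uv=np.atleast_2d(np.float64(uv)); K=np.array([[m["fx"],0,m["cx"]],[0,m["fy"],m["cy"]],[0,0,1]])
    p=cv2.undistortPointsIter(uv[:,None],K,np.array([m["k1"],0,0,0.]),None,None,(3,50,1e-10))[:,0]
    d=np.c_[p,np.ones(len(p))]@m["R"]; return -m["R"].T@m["t"],d
def plane(m,uv,z):
    c,d=ray(m,uv); return c+d*((z-c[2])/d[:,2])[:,None]
def proj(m,X):
    p=np.atleast_2d(X)@m["R"].T+m["t"]; p=p[:,:2]/p[:,2:]; p=p*(1+m["k1"]*(p**2).sum(1))[:,None]
    return p*m["fx"]+[m["cx"],m["cy"]]
def snap(n,name):
    m={k:np.array(v) for k,v in cams.camera_model(n).items()}; im=cams.camera(n)
    np.savez(f"pics/{name}.npz",im=im,**m); cv2.imwrite(f"pics/{name}.png",im[:,:,::-1]); return m,im
def load(name):
    f=np.load(f"pics/{name}.npz"); return dict(f),f["im"]
def Rz(yaw):  # tool down; yaw = angle of closing axis y from world -y... x axis at yaw
    c,s=np.cos(yaw),np.sin(yaw); return np.array([[c,s,0],[s,-c,0],[0,0,-1.]])
E
python3 - <<'E'
from h import *
np.set_printoptions(precision=3,suppress=True)
m=cams.camera_model("scene")
print("pins",plane(m,[(234,238),(246,228),(259,214)],.1))
print("castor",plane(m,[(341,190)],.07)[0],"gauge",plane(m,[(268,205),(298,185)],.08))
m=cams.camera_model("wrist");print("gauge w",plane(m,[(262,222),(232,315),(150,215),(125,252),(215,260)],.08),"pin w",plane(m,[(68,18)],.1))
m=cams.camera_model("side");print("pins s",plane(m,[(249,240),(265,222)],.1),plane(m,[(311,175)],.07))
print(current_ee_rot())
E
```

```text
pins [[0.464 0.282 0.1  ]
 [0.476 0.218 0.1  ]
 [0.504 0.125 0.1  ]]
castor [ 0.445 -0.257  0.07 ] gauge [[ 0.548  0.023  0.08 ]
 [ 0.569 -0.175  0.08 ]]
gauge w [[ 0.653 -0.047  0.08 ]
 [ 0.616 -0.171  0.08 ]
 [ 0.529 -0.039  0.08 ]
 [ 0.495 -0.084  0.08 ]
 [ 0.598 -0.095  0.08 ]] pin w [[0.486 0.148 0.1  ]]
pins s [[0.492 0.259 0.1  ]
 [0.486 0.143 0.1  ]] [[ 0.466 -0.283  0.07 ]]
[[ 0.     1.    -0.001]
 [ 1.    -0.    -0.   ]
 [-0.    -0.001 -1.   ]]
```

```bash
python3 - <<'E'
from h import *
R=Rz(np.pi/2)
for n,p in (("g",(.59,-.20,.26)),("c",(.46,-.40,.26)),("r",(.50,.04,.28))):
    try: manip.move_ptp(list(p),R.tolist()); snap("wrist","w"+n); print(n,current_clock())
    except manip.MotionError as e: print(n,e)
a=[cv2.imread(f"pics/w{n}.png") for n in "gcr"]
cv2.imwrite("pics/all.png",cv2.resize(np.vstack([np.hstack(a[:2]),np.hstack([a[2],a[2]*0])]),(800,600),interpolation=cv2.INTER_AREA))
E
```

```text
g 1.05
c 2.0417
r 3.7167
```

View pics/all.png

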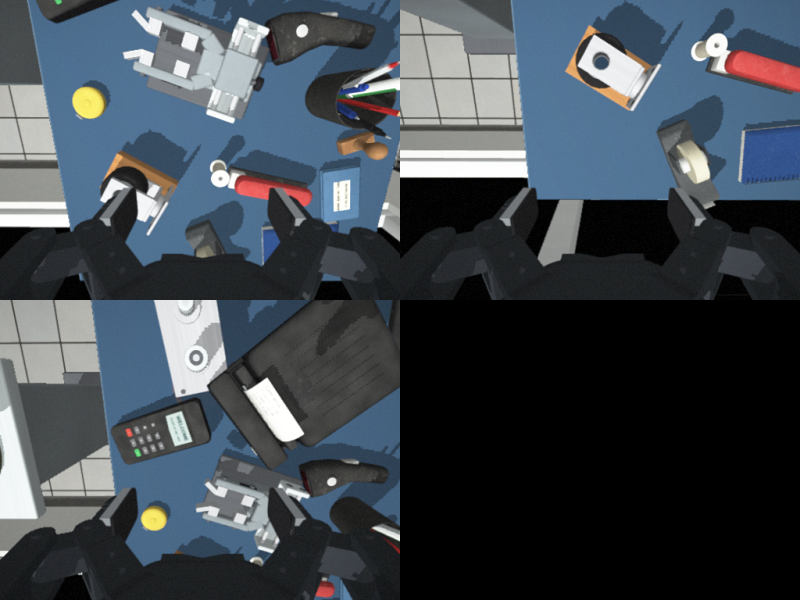

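The composite shows the gauge in "wg" (full-resolution about 170–350, 0–160), the bore in "wc" at about (256,79), and the thick pin in "wr" at about (250,73).

```bash
python3 - <<'E'
from h import *
def crop(n,x,y,w,h,s): 
    return cv2.resize(cv2.imread(f"pics/w{n}.png")[y:y+h,x:x+w],None,fx=s,fy=s,interpolation=cv2.INTER_CUBIC)
g=crop("g",150,0,200,170,2.75)   # 550x467
c=crop("c",206,29,100,100,2.4); r=crop("r",190,0,100,100,2.4)
o=np.zeros((480,800,3),np.uint8); o[:g.shape[0],:g.shape[1]]=g; o[:240,555:795]=c; o[240:480,555:795]=r
cv2.imwrite("pics/crop.png",o)
E
```

```text
(no output)
```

View pics/crop.png

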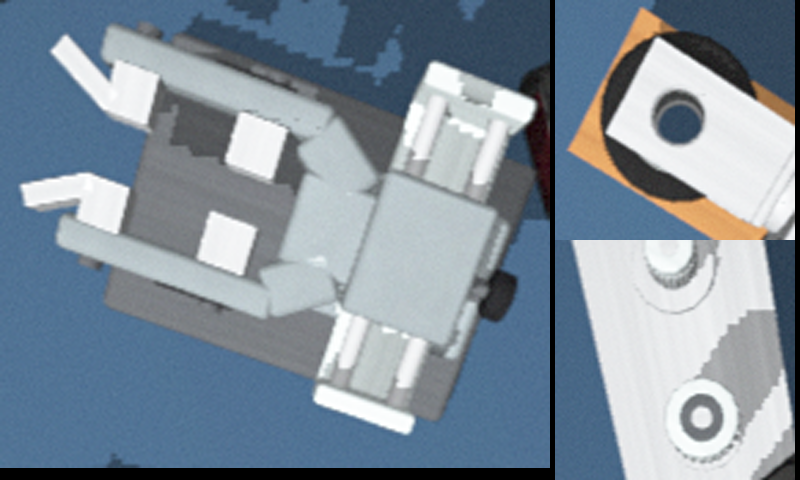

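The crop shows the no-go jaws at about (257,145) and (227,243), the go jaws at (133,93) and (103,205), the bore at (679,117), and the thick pin's head at (702,417). The black box stands close to the thick pin, so I'll triangulate it too.

```bash
python3 - <<'E'
from h import *
np.set_printoptions(precision=4,suppress=True)
mg,_=load("wg");mc,ic=load("wc");mr,ir=load("wr")
G=lambda p:np.array(p)/2.75-0.32+[150,0]
go=plane(mg,G([(117,62),(160,75),(73,178),(128,187)]),.083)
ng=plane(mg,G([(238,112),(288,127),(210,212),(257,225)]),.083)
print("nogo corners\n",ng,"\ngo\n",go)
# arms (top of frame at ~.082)
a=plane(mg,G([(110,27),(330,110),(60,245),(265,315)]),.082)
for i in (0,2): d=a[i+1]-a[i]; print("arm ang",np.degrees(np.arctan2(d[1],d[0])))
d=ng[1]-ng[0];print("jaw ang",np.degrees(np.arctan2(d[1],d[0])))
# bore: dark/blue hole in the white cheek
h=cv2.cvtColor(ic,cv2.COLOR_RGB2HSV); w=(ic.min(2)>150).astype(np.uint8)
cs,hi=cv2.findContours(w,cv2.RETR_CCOMP,cv2.CHAIN_APPROX_NONE)
for c,k in zip(cs,hi[0]):
    if k[3]>=0 and cv2.contourArea(c)>150:
        P=plane(mc,c[:,0].astype(float),.074)[:,:2].astype(np.float32); print("hole",cv2.fitEllipse(c),cv2.minEnclosingCircle(P),P.mean(0))
P=plane(mc,np.array([(657,40),(607,130)])/2.4+[206,29]-[555/2.4,0],.074);print("cheek corners",P)
P=plane(mr,np.array([(702-555,417-240)])/2.4+[190,0],.117);print("pin top",P)
w0=cams.camera_model("wrist")
m0=dict(fx=282.8206,fy=282.8206,cx=258.9996,cy=193.3054,k1=-.0055,R=np.array([[1.0,-0.0003,-0.0015],[0.0002,-0.9599,0.2803],[-0.0015,-0.2803,-0.9599]]),t=np.array([-.6492,-.036,.3788]))
for u0,u1 in (((83,50),(266,106)),((200,188),(358,214))):
    c0,d0=ray(m0,u0);c1,d1=ray(mr,u1);A=np.c_[d0[0],-d1[0]];s=np.linalg.lstsq(A,c1-c0,rcond=None)[0];print("box",c0+d0[0]*s[0],c1+d1[0]*s[1])
E
```

```text
nogo corners
 [[ 0.5685 -0.06    0.083 ]
 [ 0.5862 -0.0648  0.083 ]
 [ 0.5576 -0.093   0.083 ]
 [ 0.5747 -0.0974  0.083 ]] 
go
 [[ 0.5266 -0.0443  0.083 ]
 [ 0.5414 -0.0483  0.083 ]
 [ 0.5084 -0.0816  0.083 ]
 [ 0.5281 -0.0846  0.083 ]]
arm ang -18.63988001143024
arm ang -18.192700779397
jaw ang -15.121274657498173
hole ((256.9546813964844, 77.44374084472656), (22.466848373413086, 23.6065673828125), 173.42677307128906) ((0.45969533920288086, -0.2928723692893982), 0.012240118347108364) [ 0.46   -0.2927]
cheek corners [[ 0.4514 -0.2628  0.074 ]
 [ 0.4295 -0.2983  0.074 ]]
pin top [[0.4932 0.1441 0.117 ]]
box [0.5084 0.1184 0.124 ] [0.5072 0.1144 0.1239]
box [0.5995 0.0087 0.1419] [0.5998 0.0102 0.1415]
```

```bash
python3 - <<'E'
from h import *
np.set_printoptions(precision=4,suppress=True)
p=np.array([.4932,.1441,.117]); yaw=np.radians(130); x=np.array([np.cos(yaw),np.sin(yaw),0])
ims=[]
for k,(b,z) in enumerate(((.14,.27),(.11,.24))):
    t=p-b*x; t[2]=z; manip.move_ptp(t.tolist(),Rz(yaw).tolist()); m,im=snap("wrist",f"p{k}")
    u=np.round(proj(m,p)[0]).astype(int); s=20; g=cv2.cvtColor(im,cv2.COLOR_RGB2GRAY)[u[1]-s:u[1]+s,u[0]-s:u[0]+s]
    d=(g<150).astype(np.uint8); n,l,st,ce=cv2.connectedComponentsWithStats(d)
    for i in range(1,n):
        if st[i,4]>40: print(k,u,st[i],plane(m,ce[i]+u-s,.117)[0])
    ims.append(cv2.resize(cv2.cvtColor(im[u[1]-60:u[1]+60,u[0]-60:u[0]+60],cv2.COLOR_RGB2BGR),(390,390)))
cv2.imwrite("pics/pp.png",np.hstack(ims)); print(current_clock())
E
```

```text
0 [259  30] [ 11   9  18  22 222] [0.4925 0.1442 0.117 ]
0 [259  30] [25 26 12 14 56] [0.5084 0.1417 0.117 ]Traceback (most recent call last):
  File "<stdin>", line 11, in <module>
cv2.error: OpenCV(4.12.0) /io/opencv/modules/imgproc/src/color.cpp:199: error: (-215:Assertion failed) !_src.empty() in function 'cvtColor'
```

```bash
python3 - <<'E'
from h import *
np.set_printoptions(precision=4,suppress=True)
p=np.array([.493,.1441,.117]); yaw=np.radians(130); x=np.array([np.cos(yaw),np.sin(yaw),0])
t=p-.07*x; t[2]=.27; manip.move_ptp(t.tolist(),Rz(yaw).tolist()); m,im=snap("wrist","p1")
u=np.round(proj(m,p)[0]).astype(int); s=20; g=cv2.cvtColor(im,cv2.COLOR_RGB2GRAY)[u[1]-s:u[1]+s,u[0]-s:u[0]+s]
d=(g<150).astype(np.uint8); n,l,st,ce=cv2.connectedComponentsWithStats(d)
for i in range(1,n):
    if st[i,4]>40: print(u,st[i],plane(m,ce[i]+u-s,.117)[0])
cv2.imwrite("pics/pp.png",cv2.resize(cv2.cvtColor(im[u[1]-90:u[1]+90,u[0]-90:u[0]+90],cv2.COLOR_RGB2BGR),(540,540))); print(u,current_clock())
E
```

```text
[259 114] [ 11  11  17  18 166] [0.4926 0.1442 0.117 ]
[259 114] 4.9083
```

View pics/pp.png

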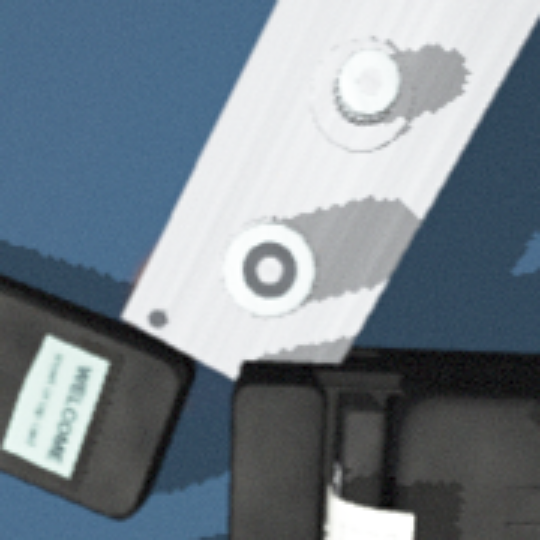

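The thick pin (dark ring) is at crop (269,269). The printer edge at row 365 is parallel to the closing line and leaves the fingers clear.

```bash
python3 - <<'E'
from h import *
np.set_printoptions(precision=4,suppress=True)
p=np.array([.4926,.1442,.0]); R=Rz(np.radians(130)).tolist()
manip.move_ptp([p[0],p[1],.19],R)
print(manip.servo_line([p[0],p[1],.099],vel=.12,stop_force=12),current_position())
f0=np.array(current_wrist_force()); manip.grab(70); print(current_width(),current_grasp_force(),np.array(current_wrist_force())-f0,current_position())
print(manip.servo_line([p[0],p[1],.245],vel=.12,stop_force=25),current_position(),np.array(current_wrist_force())-f0)
snap("side","s1");snap("scene","sc1");print(current_width(),current_clock())
E
```

```text
False [0.4934 0.1443 0.0998]
0.3312877717341216 68.97521495819092 [ 0.2723 -1.054   4.1879] [0.493  0.1443 0.0995]
False [0.4921 0.144  0.244 ] [ 0.0252  0.0025 -1.3102]
0.331062715392451 8.35
```

```bash
cat >> h.py <<'E'
A=np.radians(-18.6); D=np.array([np.cos(A),np.sin(A),0]); N=np.array([-D[1],D[0],0]); M=np.array([.5602,-.0849,.1185]); YG=np.radians(90)+A
def at(s,n=0,z=.1185): q=M+s*D+n*N; q[2]=z; return q.tolist()
def st(f0):
    q=np.array(current_position()); f=np.array(current_wrist_force())-f0
    return np.round([(q-M)@D*1e3,(q-M)@N*1e3,q[2]*1e3,f@D,f@N,f[2],current_clock()],2)
E
python3 - <<'E'
from h import *
manip.move_ptp(at(-.097,z=.22),Rz(YG).tolist())
manip.servo_line(at(-.097),vel=.12)
manip.pause(.3); f0=np.array(current_wrist_force()); np.save("f0.npy",f0); print(st(f0))
h=manip.servo_line(at(-.01),vel=.018,stop_force=5); print(h,st(f0))
manip.pause(.2); print(st(f0)); snap("wrist","g1"); snap("side","s2")
E
```

```text
[-9.6700e+01  5.0000e-02  1.1899e+02  0.0000e+00  0.0000e+00  0.0000e+00
  1.0460e+01]
False [-1.002e+01 -1.000e-02  1.185e+02  5.700e-01  5.000e-01 -9.500e-01
  1.544e+01]
[ -9.99  -0.   118.52   0.22   0.17  -1.36  15.64]
```

```bash
python3 - <<'E'
from h import *
f0=np.load("f0.npy")
h=manip.servo_line(at(.012),vel=.012,stop_force=4.5); print(h,st(f0))
for _ in range(3): manip.pause(.2); print(st(f0))
E
```

```text
True [ -4.94   0.47 117.3    0.12   1.39  -0.73  16.58]
[-5.8500e+00  2.4000e-01  1.1643e+02 -8.0000e-01 -2.0000e-02 -1.7000e-01
  1.6770e+01]
[ -5.82   0.35 116.55   0.16   0.58  -0.6   16.98]
[ -5.71   0.38 116.76  -0.51  -0.3   -1.04  17.18]
```

```bash
python3 - <<'E'
from h import *
f0=np.load("f0.npy")
s=(np.array(current_position())-M)@D
def avg():
    a=[]
    for _ in range(4): manip.pause(.02); a.append(st(f0))
    return np.mean(a,0).round(2)
for k in range(14):
    s+=.0005; h=manip.servo_line(at(s,z=.1175),vel=.01,stop_force=7); a=avg(); print(round(s*1e3,2),h,a)
    if a[3]<-4 or h: break
for _ in range(7): manip.pause(.1); print(st(f0))
E
```

```text
-5.21 False [-5.2700e+00  8.0000e-02  1.1752e+02 -5.4000e-01  9.1000e-01 -1.3000e-01
  1.7470e+01]
-4.71 False [-4.9200e+00  1.6000e-01  1.1742e+02 -1.0300e+00  1.1200e+00 -7.0000e-02
  1.7780e+01]
-4.21 False [ -4.48   0.17 117.37  -1.82   1.44  -0.25  18.1 ]
-3.71 False [-4.1700e+00  4.0000e-02  1.1733e+02 -3.2100e+00  1.0100e+00  1.4000e-01
  1.8420e+01]
-3.21 False [-3.9500e+00  5.0000e-02  1.1728e+02 -5.2000e+00  1.6600e+00  6.5000e-01
  1.8740e+01]
[-3.9400e+00  5.0000e-02  1.1728e+02 -4.5900e+00  1.5200e+00  6.7000e-01
  1.8860e+01]
[-3.9600e+00  4.0000e-02  1.1728e+02 -5.5000e+00  1.6400e+00  7.7000e-01
  1.8960e+01]
[-3.950e+00  1.000e-02  1.173e+02 -5.290e+00  4.000e-01  1.660e+00
  1.906e+01]
[-3.9600e+00  3.0000e-02  1.1727e+02 -4.5000e+00  1.4900e+00  6.3000e-01
  1.9160e+01]
[-3.9500e+00  1.0000e-02  1.1727e+02 -5.7400e+00  1.1400e+00  5.1000e-01
  1.9260e+01]
[ -3.93   0.   117.28  -5.57   1.76   0.46  19.36]
[-3.9600e+00  4.0000e-02  1.1726e+02 -4.8700e+00  1.5500e+00  1.3000e+00
  1.9460e+01]
```

```bash
python3 - <<'E'
from h import *
f0=np.load("f0.npy")
manip.servo_line(at(-.10,z=.1180),vel=.05); print(st(f0))
manip.servo_line(at(-.10,z=.23),vel=.15)
B=[.460,-.2928]; manip.move_ptp(B+[.20],Rz(np.radians(130)).tolist())
manip.servo_line(B+[.165],vel=.1); manip.pause(.2); f1=np.array(current_wrist_force())
h=manip.servo_line(B+[.12],vel=.02,stop_force=5); print(h,current_position(),np.array(current_wrist_force())-f1,current_clock())
snap("side","s3");snap("scene","sc3"); m,im=snap("wrist","w3")
a=cv2.imread("pics/s3.png")[130:230,260:360];b=cv2.imread("pics/sc3.png")[130:230,290:390];c=cv2.imread("pics/w3.png")
cv2.imwrite("pics/ins.png",np.hstack([cv2.resize(a,(250,250)),cv2.resize(b,(250,250)),cv2.resize(c,(300,250))]))
E
```

```text
[-9.9830e+01  1.0000e-02  1.1799e+02 -6.5000e-01  5.8000e-01 -8.8000e-01
  2.1540e+01]
False [ 0.4600476  -0.29283931  0.12011561] [-1.18005642 -0.9049671   1.21394859] 26.8917
```

View pics/ins.png

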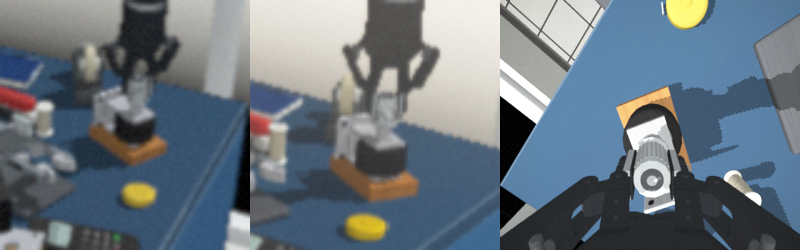

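The pin stands in the bore, seen in all three views, with the collar still above the cheek. I'll seat it and release.

```bash
python3 - <<'E'
from h import *
B=[.460,-.2928]; f1=np.array(current_wrist_force())
h=manip.servo_line(B+[.095],vel=.02,stop_force=6); print(h,current_position(),np.array(current_wrist_force())-f1,current_clock())
E
```

```text
True [ 0.45988433 -0.29271224  0.09858052] [ 0.25014848 -0.58426737  5.77537533] 28.025
```

Contact at TCP z = 0.0986, exactly the expected seated height. Releasing.

```bash
python3 - <<'E'
from h import *
manip.open_jaws(); manip.pause(.2)
p=current_position(); manip.servo_line([p[0],p[1],.21],vel=.1)
x=np.array([np.cos(np.radians(130)),np.sin(np.radians(130))])
q=np.array([.46,-.2928])-.09*x; manip.move_ptp([*q.tolist(),.26],Rz(np.radians(130)).tolist()); manip.pause(.3)
m,im=snap("wrist","w4"); np.set_printoptions(precision=4,suppress=True)
u=np.round(proj(m,[.46,-.2928,.116])[0]).astype(int); s=20; g=cv2.cvtColor(im,cv2.COLOR_RGB2GRAY)[u[1]-s:u[1]+s,u[0]-s:u[0]+s]
n,l,st_,ce=cv2.connectedComponentsWithStats((g<150).astype(np.uint8))
for i in range(1,n):
    if st_[i,4]>40: print(u,st_[i],plane(m,ce[i]+u-s,.116)[0])
print(current_clock()); cv2.imwrite("pics/fin.png",cv2.resize(cv2.imread("pics/w4.png")[max(u[1]-90,0):u[1]+90,u[0]-90:u[0]+90],None,fx=3,fy=3))
E
```

```text
[259  91] [ 11  10  18  19 191] [ 0.4597 -0.2923  0.116 ]
30.9417
```

View pics/fin.png

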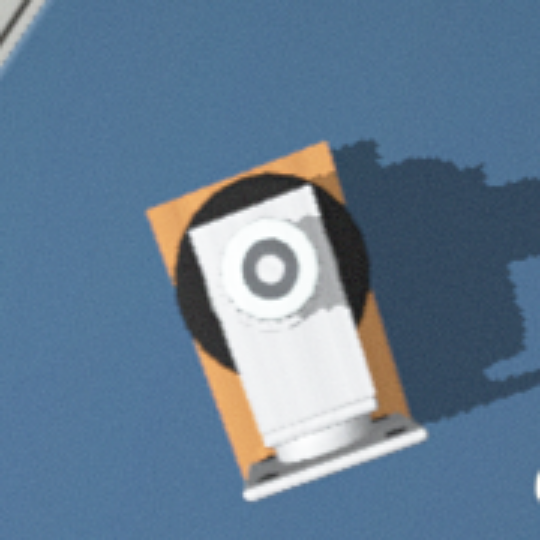

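The pin stands upright and seated, its head at crop (271,268), within 1 mm of the bore position. Handing in.

```bash
python3 -c "
from workcell import *
print(manip.hand_in())"
```

```text
the job is handed in; nothing more can be done
None
```

I gauged the thick pin, stood it fully home in the castor's axle bore and released it, then handed the job in at about 31 s. It passed the go gap and bore on the no-go jaws at about 5 N for at least 0.7 s. The hand-in call gave no verdict.

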